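# Free a seized strainer cap

## Robot

A 6-joint arm with a two-finger parallel gripper is mounted at the origin on a cart in front of the work surface, level with it; the furniture and walls round the work are solid. World frame = base frame: x ahead of the robot, y to its left, z up, the work surface at z = 0. Lengths are in m, angles in rad, forces in N, time in s.
With the tool pointing down it reaches from about 0.375 to 0.975 m from the base axis. Payload 3.8 kg.
Tool frame: the origin (TCP) lies between the finger pads; the fingertips stand 8 mm ahead of it and the grasp point (between the pads) lies 11 mm behind it; z points along the fingers, y is the line along which they close (so a half turn about z gives the same grasp; the last joint's range is limited). The gripper opens to 88 mm and grips with 3 to 60 N. Pads are 18 mm wide; open, the fingers measure 123 mm over their backs; the gripper's body (75 mm by 187 mm) begins 45 mm behind the grasp point.
Start: joints at [1.094, 0.264, 1.604, -0, 1.274, -0.037], TCP at [0.287, 0.611, 0.208] pointing down, gripper open.
Joint ranges: [-2.63, 2.63], [-0.94, 2.18], [0.31, 2.57], [-1.31, 4.45], [0, 2.66], [-2.55, 2.55]. Speed limits (rad/s): [2.57, 2.57, 3.14, 3.14, 3.14, 3.14].

## Interface

Orientations are given as a rotation vector (axis times angle).
In Python, from plant import manip gives the robot as it stands. The module is installed in compiled form; this text tells all that it offers.
- The arm moves only by the tool send_rows, never from a script. Its argument "series" is a list of rows, each an object with "linear": the shift along the tool's x, y, z in m, a list of three; "yaw": the turn about the tool's z in rad. In form: [{"linear": [dx, dy, dz], "yaw": yaw}, ...]. A call has 1 to 20 rows; each row shifts and turns the commanded pose from where the row before left it, along the tool's axes as they then stand; what a row does not reach is not made up. A row lasts 1/10 s, in which the tool goes at most 50 mm and 8.59 degrees, less where a joint would pass 70% of its speed; a pose out of reach is approached as far as the arm can. A call is refused whole if a number of a shift passes 0.05 or a number of a turn 0.15, either way. A call with a gripper value outside its range is refused whole. "jaw" is the opening, from 0 (shut) to 1 (fully open), set as the call begins (left out, the last holds). The fingers move at their own pace and stop on an object; the grip force is fixed at half the most. Time passes only in rows, so rows that do not move let the fingers close. It gives the time, the measured TCP pose, the force, the opening and the grip force at its end, in the units of the state.
- manip.observe(): the state, without advancing time (a new reading comes with each control period).
- manip.capture(name): name is "side" or "top"; returns a dict with "pixels" (400x640x3 uint8, red, green, blue), "fx", "fy", "cx", "cy" (pixels), "cam_to_world" (4x4, takes a point from camera to world coordinates). Camera axes: x right, y down, z forward; pixel columns grow to the right and rows downward; lengths in m; the calibration is good to about 2 mm. A picture is of the moment at which its call begins. There is no depth.
- manip.job_done(): hands the job in; it is judged then, once.
The state is a dict: "clock": time; "qpos": joint angles; "qvel": joint speeds; "tau": joint torques, N m; "ee_pos": TCP position; "ee_rot": TCP orientation; "ft_force": force on the tool from outside, world axes, zero at the start; "moment": the same for the moment, N m; "finger_gap": finger opening in m; "finger_force": force on a finger pad.
Only numpy, scipy, OpenCV 4.12 (cv2) and the standard library are available. Lean on these libraries where they do the work, as an engineer would, in place of code of your own. Each camera call takes 0.05 s, during which the arm holds its last target. There are 200 camera calls.

## Task

The cap of the suction strainer has seized in its housing. Turn the vent tap open first, so that air gets in and its safety tongue swings off the cap; then work the cap out by twisting it back and forth while pulling lightly - a straight pull only drags the loose housing up out of its nest, which must not happen. Set the cap down upright on its strainer end in the open tray without dropping it, leave the tap open and the housing seated, and leave the loose valve and pump where they are.

Things in the scene. Friction and masses are not known exactly. Their poses are not given: they have to be found in the camera images.
- tap_grip (a point): On the vent tap's turning axis, 30 mm above the housing's top face. Steel lever tap on a brass hexagon (6 mm high): upright fin 9 mm thick (x), 24 mm long (y), 11 to 37 mm above the face, over a tongue 9 mm wide that runs 29 mm from the axis to -y, 8 to 14 mm above the face. z: turning axis, square to that face, 0.50 rad (29 degrees) from vertical, leaning to the front of the stand.
- vent_tap (a joint): Vent tap angle: 0 shut, growing anticlockwise (seen facing the housing's top face) to 1.45 at the open stop; starts at 0 to 0.2, open above 1.1. Friction 0.06 N m; stays where left. Shut, its tongue lies 2 mm over the cap's flange and keeps the cap in; it is clear from about 0.75.
- cap_grip (a point): On the axis of the black seized cap, in its wing grip, 21.5 mm above the flange's top; moves with the cap. z: cap's axis, out of the bore (leans like the tap's while seated); y along the wing. Wing 12 mm thick (x), 24 mm long (y), from the flange to 9.5 mm above this point. Flange 42 mm across, 6 mm thick, with a locating ear 10 mm wide to 33 mm from the axis at -y. Tap axis 44 mm away at +y.
- cap: The seized cap, 75 mm long, 0.14 kg; origin: centre of its flat foot, 65.5 mm below cap_grip, same axes. From the foot: steel strainer 27 mm across, 18 mm long; plug 30 mm across, 20 mm long; flange; wing. Two dowels 16 mm high on the housing beside the ear let the cap turn only 0.5 rad to either side of its start until it is 16 mm out.
- bore_mouth (a point): Centre of the bore's mouth in the housing's top face, where the flange rests; moves with the housing. z: bore axis, outward. A swollen seal grips the plug with 30 to 50 N of dry friction over the first 14 mm of travel; then the bore is easy; the foot is clear after 38 mm. Turning takes about 0.6 N m; while it turns, a pull of 5 to 9 N creeps the cap out, 2 to 3 mm per swing of 0.8 rad.
- housing (a joint): How far (m) the aluminium housing (104 x 60 x 58 mm) has been lifted along the bore's axis out of its nest in the angled stand; 0 seated. Only its weight holds it: it rises at a pull of about 13 N and slips back when let go. It cannot turn in the nest.
- tray_in (a point): Centre of the inner floor of the grey open tray, 3 mm above the bench; inside 114 mm (x) by 154 mm (y), walls 3 mm thick, rim 28 mm above the bench. z up.
- valve_mid (a point): Middle of the brass solenoid valve with black coil (49 x 62 x 64 mm) standing on the bench; a bystander.
- pump_mid (a point): Middle of the spare pump with blue cap (78 x 46 x 50 mm) on the bench; a bystander.
Things that resemble listed ones, but are neither listed nor needed, are in the scene too. Leave any purple look-alike of the cap alone.

How it is judged:
On the way, in this order (a step that is already met when the one before it is completed fails the run):
1. the vent tap is turned open while the cap is still seated (value of joint vent_tap above 1.1 rad and distance between cap_grip and bore_mouth below 0.031 m), for 0.1 s.
2. the cap is out of the bore, with the housing still seated (distance between cap_grip and bore_mouth above 0.068 m and value of joint housing below 0.006 m), for 0.1 s.
At the end, for the whole second after the job is handed in: The cap stands upright (within 7 degrees) on its foot on the tray's floor, inside the tray and at rest; the vent tap is open (above 1.1 rad) and the housing sits in its nest (lifted less than 3 mm) (x of cap_grip in the frame of tray_in between -0.057 and 0.057 m and y of cap_grip in the frame of tray_in between -0.077 and 0.077 m and z of cap_grip in the frame of tray_in between 0.06 and 0.07 m and angle between cap_grip's own z axis and vertical below 0.12 rad and value of joint vent_tap above 1.1 rad and value of joint housing below 0.003 m); the robot touches nothing.
It fails at once if the housing is dragged up out of its nest by more than 12 mm (value of joint housing above 0.012 m).
It fails at once if the cap is dropped: it moves faster than 0.6 m/s while the fingers do not touch it (linear speed of cap above 0.6 m/s and contact force between the fingers and cap below 0.01 N).
It fails at once if the valve or the pump is pushed more than 25 mm (distance of any of valve_mid, pump_mid from where it was at the start of the episode above 0.025 m).
It also fails if it takes over 72 s, if anything falls off the work surface, if the arm or the gripper's body presses on something with over 40 N, if the wrist force passes 120 N, or if a joint passes its speed limit or range.

## Working session

There is one attempt and no reset: what is moved stays moved. The work goes in short steps, Python scripts to look and compute and a tool call to move; the robot and the scene stay as the last step left them, time stands still between calls to the robot, and variables do not carry over. Pictures are saved under pics/ and viewed, at most 10 in all, crops included, and the job is handed in when it is done.

Besides the shell and the picture viewer there is one more tool, called after "Call:" as name(argument=value, ...), one argument or row to a line, values as JSON. send_rows: Moves the arm, as the interface text tells. Its arguments: {"type":"object","properties":{"series":{"type":"array"},"jaw":{"type":"number"}},"required":["series"]}

```bash
mkdir -p pics; python3 - <<'E'
from plant import manip
import cv2,numpy as np
for n in("top","side"):
    c=manip.capture(n); cv2.imwrite(f"pics/{n}0.png",c["pixels"][:,:,::-1]); print(n,c["fx"],c["cx"],c["cy"],np.round(c["cam_to_world"],3).tolist())
s=manip.observe();print({k:np.round(v,3).tolist() for k,v in s.items()})
E
```

```text
top 514.4771995230661 312.360867288354 204.63945983382052 [[0.019, -0.988, 0.156, 0.405], [-1.0, -0.018, 0.007, -0.127], [-0.004, -0.156, -0.988, 1.093], [0.0, 0.0, 0.0, 1.0]]
side 362.1261156089255 322.95982048502003 198.41609148935248 [[0.91, -0.135, 0.392, 0.236], [-0.414, -0.331, 0.848, -0.839], [0.016, -0.934, -0.357, 0.398], [0.0, 0.0, 0.0, 1.0]]
{'clock': 0.1, 'qpos': [1.094, 0.265, 1.605, 0.0, 1.274, -0.037], 'qvel': [-0.001, -0.001, -0.003, 0.0, -0.0, 0.0], 'tau': [-0.0, -50.362, -35.807, 0.073, 0.023, -0.0], 'ee_pos': [0.287, 0.61, 0.206], 'ee_rot': [-0.685, -3.065, 0.003], 'ft_force': [-0.182, 0.444, 0.097], 'moment': [-0.063, 0.035, -0.001], 'finger_force': 0.0, 'finger_gap': 0.088}
```

View pics/top0.png

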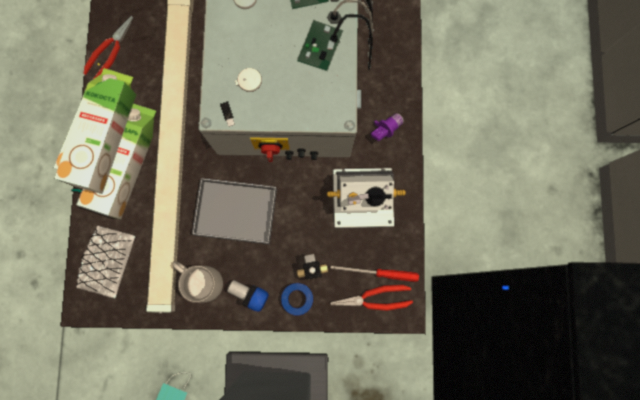

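View pics/side0.png

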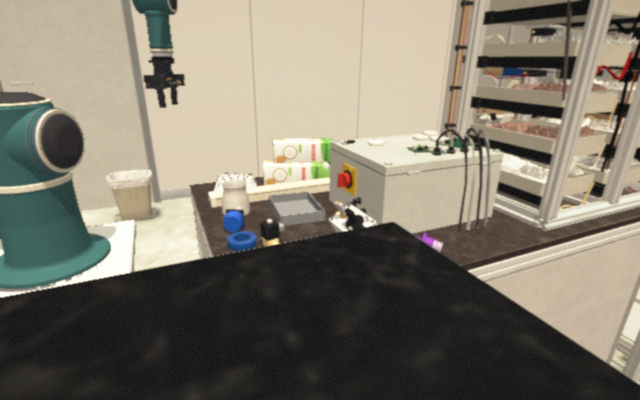

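The top view shows the stand with housing at about (364,197): a black cap at (377,196) and a light tap at (352,198). The tray is at (235,211), the valve at (312,267), the pump at (247,294), and a purple look-alike at (387,126). The side view shows the stand at (352,215), partly hidden by a black cabinet.

```bash
python3 - <<'E'
import cv2,numpy as np
a=cv2.imread("pics/top0.png")[155:240,320:415]; b=cv2.imread("pics/side0.png")[190:240,320:385]
a=cv2.resize(a,None,fx=5,fy=5,interpolation=2); b=cv2.resize(b,None,fx=5,fy=5,interpolation=2)
c=np.zeros((425,800,3),np.uint8); c[:,:475]=a; c[:250,475:800]=b
cv2.imwrite("pics/crop1.png",c)
E
```

```text
(no output)
```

View pics/crop1.png

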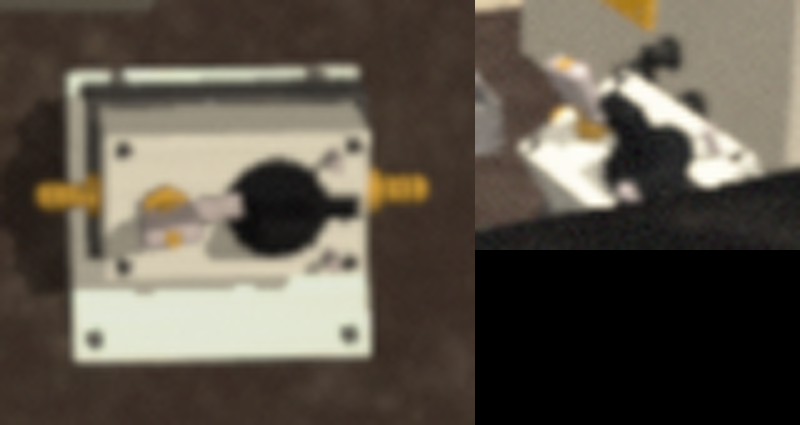

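The listed cap is the black one on the housing, at top-view (375,196). The purple piece at (387,126) is the look-alike and stays untouched. The tap lies to its left at (352,198), with its tongue over the flange. The housing leans toward the robot (-x). Next I triangulate.

```bash
cat > h.py <<'E'
from plant import manip
import numpy as np,cv2
from scipy.spatial.transform import Rotation as R
def ray(c,u,v):
    M=np.array(c["cam_to_world"]); d=M[:3,:3]@[(u-c["cx"])/c["fx"],(v-c["cy"])/c["fy"],1]; return M[:3,3],d/np.linalg.norm(d)
def plane(c,u,v,z):
    o,d=ray(c,u,v); return o+d*(z-o[2])/d[2]
def tri(r1,r2):
    A=np.zeros((3,3));b=np.zeros(3)
    for o,d in(r1,r2): P=np.eye(3)-np.outer(d,d);A+=P;b+=P@o
    p=np.linalg.solve(A,b); return p,[np.linalg.norm((np.eye(3)-np.outer(d,d))@(p-o)) for o,d in(r1,r2)]
def proj(c,p):
    M=np.array(c["cam_to_world"]);q=M[:3,:3].T@(np.array(p)-M[:3,3]);return [c["cx"]+c["fx"]*q[0]/q[2],c["cy"]+c["fy"]*q[1]/q[2]]
E
python3 - <<'E'
from h import *
t=manip.capture("top");s=manip.capture("side")
def blob(c,y0,y1,x0,x1,th):
    m=(c["pixels"][y0:y1,x0:x1].max(2)<th).astype(np.uint8)
    n,l,st,ce=cv2.connectedComponentsWithStats(m)
    i=1+np.argmax(st[1:,4]);return st[i]+[x0,y0,0,0,0],ce[i]+[x0,y0],(l==i)
b,c,m=blob(t,184,210,358,396,70);print(b,c);print("\n".join("".join(".#"[v] for v in r) for r in m))
b2,c2,m=blob(s,195,235,338,370,70);print(b2,c2);print("\n".join("".join(".#"[v] for v in r) for r in m))
p,e=tri(ray(t,375.4,196.4),ray(s,356,220));print("flange",p,e)
print("stubs",plane(t,327.5,194,p[2]-.03),plane(t,405.5,192.6,p[2]-.03))
print("plate front",plane(t,335,227.4,0.005),plane(t,394.4,226,0.005))
for n,q in dict(tl=(200,180),tr=(275,186.5),br=(270,242.5),bl=(194,237)).items():print(n,plane(t,*q,.028))
print("valve",plane(t,312,267,.03),"pump",plane(t,247,294,.03))
print(R.from_rotvec(manip.observe()["ee_rot"]).as_matrix().round(3))
E
```

```text
[366 188  25  18 284] [376.22535211 196.42957746]Traceback (most recent call last):
  File "<stdin>", line 7, in <module>
  File "<stdin>", line 7, in <genexpr>
  File "<stdin>", line 7, in <genexpr>
TypeError: string indices must be integers, not 'numpy.bool'
```

```bash
python3 - <<'E'
from h import *
t=manip.capture("top");s=manip.capture("side")
def blob(c,y0,y1,x0,x1,th):
    m=(c["pixels"][y0:y1,x0:x1].max(2)<th).astype(np.uint8)
    n,l,st,ce=cv2.connectedComponentsWithStats(m)
    i=1+np.argmax(st[1:,4]);return st[i]+[x0,y0,0,0,0],ce[i]+[x0,y0],(l==i)
for a in((t,184,210,358,396,70),(s,195,235,338,370,60)):
    b,c,m=blob(*a);print(b,c);print("\n".join("".join(".#"[int(v)] for v in r) for r in m))
p,e=tri(ray(t,375.4,196.4),ray(s,356,220));print("flange",p,e)
print("stubs",plane(t,327.5,194,p[2]-.03),plane(t,405.5,192.6,p[2]-.03))
print("plate front",plane(t,335,227.4,0.005),plane(t,394.4,226,0.005))
for n,q in dict(tl=(200,180),tr=(275,186.5),br=(270,242.5),bl=(194,237)).items():print(n,plane(t,*q,.028))
print("valve",plane(t,312,267,.03),"pump",plane(t,247,294,.03))
print(R.from_rotvec(manip.observe()["ee_rot"]).as_matrix().round(3))
E
```

```text
[366 188  25  18 284] [376.22535211 196.42957746]
......................................
......................................
......................................
......................................
..............########................
............############..............
...........##############.............
..........###############.............
.........#################............
..........#################...........
...........#################..........
...........######################.....
...........######################.....
...........######################.....
..........##################..........
........###################...........
........##################............
.........################.............
.........################.............
..........##############..............
............##########................
.............#######..................
......................................
......................................
......................................
......................................
[338 209  32  26 359] [355.13370474 
[... 1234 characters left out ...]

.....###########################
################################
################################
flange [ 0.58460804 -0.24529     0.08873079] [np.float64(0.0025104010949801863), np.float64(0.0025104010949804417)]
stubs [ 0.59074554 -0.14994349  0.05873079] [ 0.59660702 -0.30911333  0.05873079]
plate front [ 0.5285677  -0.16815912  0.005     ] [ 0.53393792 -0.29437141  0.005     ]
tl [0.62131195 0.11924594 0.028     ]
tr [ 0.6102666  -0.03974092  0.028     ]
br [ 0.49195595 -0.03299016  0.028     ]
bl [0.50039325 0.12527661 0.028     ]
valve [ 0.44311396 -0.12101589  0.03      ] pump [0.38594835 0.01032882 0.03      ]
[[-0.905  0.426 -0.   ]
 [ 0.426  0.905 -0.001]
 [ 0.    -0.001 -1.   ]]
```

Call:
send_rows(
  series=[
    {"linear": [-0.036,-0.029,-0.015],"yaw": 0},
    {"linear": [-0.036,-0.029,-0.015],"yaw": 0},
    {"linear": [-0.036,-0.029,-0.015],"yaw": 0},
    {"linear": [-0.036,-0.029,-0.015],"yaw": 0},
    {"linear": [-0.036,-0.029,-0.015],"yaw": 0},
    {"linear": [-0.036,-0.029,-0.015],"yaw": 0},
    {"linear": [-0.036,-0.029,-0.015],"yaw": 0},
    {"linear": [-0.036,-0.029,-0.015],"yaw": 0},
    {"linear": [-0.036,-0.029,-0.015],"yaw": 0},
    {"linear": [-0.036,-0.029,-0.015],"yaw": 0},
    {"linear": [-0.036,-0.029,-0.015],"yaw": 0},
    {"linear": [-0.036,-0.029,-0.015],"yaw": 0},
    {"linear": [-0.036,-0.029,-0.015],"yaw": 0},
    {"linear": [-0.036,-0.029,-0.015],"yaw": 0},
    {"linear": [0,0,0],"yaw": -0.12},
    {"linear": [0,0,0],"yaw": -0.12},
    {"linear": [0,0,0],"yaw": -0.12},
    {"linear": [0,0,0],"yaw": -0.12},
  ],
)

```text
clock: 2.1
ee_pos: [0.5706, 0.0284, 0.4175]
ee_rot: [0.07, -3.141, -0.0]
ft_force: [0.2, -0.6, -0.1]
finger_gap: 0.0883
finger_force: 0.0
```

Call:
send_rows(
  series=[
    {"linear": [0,0,-0.05],"yaw": 0},
    {"linear": [0,0,-0.05],"yaw": 0},
    {"linear": [0,0,-0.05],"yaw": 0},
    {"linear": [0,0,-0.05],"yaw": 0},
    {"linear": [0,0,-0.05],"yaw": 0},
    {"linear": [0,0,-0.05],"yaw": 0},
    {"linear": [0,0,-0.05],"yaw": 0},
    {"linear": [0,0,-0.05],"yaw": 0},
    {"linear": [0,0,-0.05],"yaw": 0},
    {"linear": [0,0,-0.05],"yaw": 0},
    {"linear": [0,0,-0.05],"yaw": 0},
    {"linear": [0,0,-0.05],"yaw": 0},
  ],
)

```text
clock: 3.3
ee_pos: [0.4782, 0.0243, 0.8499]
ee_rot: [-0.061, 3.05, 0.004]
ft_force: [-0.3, 0.4, 0.3]
finger_gap: 0.0882
finger_force: 0.0
```

```bash
python3 - <<'E'
from h import *
s=manip.observe();print(np.round(s["qpos"],3),R.from_rotvec(s["ee_rot"]).as_matrix().round(3))
E
```

```text
[-0.005  0.266  0.311  0.008  2.474 -1.61 ] [[-0.995 -0.04   0.091]
 [-0.04   0.999  0.004]
 [-0.091  0.001 -0.996]]
```

Call:
send_rows(
  series=[
    {"linear": [0,0.01,-0.05],"yaw": 0},
    {"linear": [0,0.01,-0.05],"yaw": 0},
    {"linear": [0,0.01,-0.05],"yaw": 0},
    {"linear": [0,0.01,-0.05],"yaw": 0},
  ],
)

```text
clock: 3.7
ee_pos: [0.4017, 0.057, 0.8918]
ee_rot: [-0.061, 2.984, 0.012]
ft_force: [0.2, 0.1, 0.2]
finger_gap: 0.0882
finger_force: 0.0
```

```bash
python3 - <<'E'
from h import *
s=manip.observe();print(np.round(s["qpos"],3),R.from_rotvec(s["ee_rot"]).as_matrix().round(3))
E
```

```text
[ 8.100e-02  1.670e-01  3.110e-01 -2.000e-03  2.507e+00 -1.533e+00] [[-0.987 -0.041  0.156]
 [-0.04   0.999  0.011]
 [-0.156  0.005 -0.988]]
```

Call:
send_rows(
  series=[
    {"linear": [-0.035,0,-0.035],"yaw": 0},
    {"linear": [-0.035,0,-0.035],"yaw": 0},
    {"linear": [-0.035,0,-0.035],"yaw": 0},
    {"linear": [-0.035,0,-0.035],"yaw": 0},
    {"linear": [-0.035,0,-0.035],"yaw": 0},
    {"linear": [-0.035,0,-0.035],"yaw": 0},
  ],
)

```text
clock: 4.3
ee_pos: [0.4828, 0.0499, 0.8902]
ee_rot: [-0.057, 2.856, 0.028]
ft_force: [0.1, -0.1, -0.3]
finger_gap: 0.0881
finger_force: 0.0
```

```bash
python3 - <<'E'
from h import *
s=manip.observe();print(np.round(s["qpos"],3),R.from_rotvec(s["ee_rot"]).as_matrix().round(3))
E
```

```text
[ 0.041  0.2    0.311  0.019  2.345 -1.555] [[-0.959 -0.042  0.28 ]
 [-0.037  0.999  0.025]
 [-0.281  0.014 -0.96 ]]
```

Call:
send_rows(
  series=[
    {"linear": [-0.035,0,-0.035],"yaw": 0},
    {"linear": [-0.035,0,-0.035],"yaw": 0},
    {"linear": [-0.035,0,-0.035],"yaw": 0},
    {"linear": [-0.035,0,-0.035],"yaw": 0},
    {"linear": [-0.035,0,-0.035],"yaw": 0},
    {"linear": [-0.035,0,-0.035],"yaw": 0},
    {"linear": [-0.035,0,-0.035],"yaw": 0},
  ],
)

```text
clock: 5.0
ee_pos: [0.5258, 0.0421, 0.9238]
ee_rot: [-0.054, 2.67, 0.044]
ft_force: [-0.5, 0.7, -0.8]
finger_gap: 0.0881
finger_force: 0.0
```

```bash
python3 - <<'E'
from h import *
s=manip.observe();print(np.round(s["qpos"],3),R.from_rotvec(s["ee_rot"]).as_matrix().round(3))
E
```

```text
[ 0.006  0.178  0.312  0.046  2.182 -1.57 ] [[-0.891 -0.046  0.452]
 [-0.031  0.999  0.04 ]
 [-0.454  0.022 -0.891]]
```

Call:
send_rows(
  series=[
    {"linear": [-0.035,-0.005,-0.035],"yaw": 0},
    {"linear": [0.03,0,0.035],"yaw": 0},
    {"linear": [0.03,0,0.035],"yaw": 0},
  ],
)

```text
clock: 5.3
ee_pos: [0.5168, 0.0366, 0.8707]
ee_rot: [-0.053, 2.637, 0.046]
ft_force: [-0.6, -0.1, 0.5]
finger_gap: 0.0889
finger_force: 0.0
```

```bash
cat >> h.py <<'E'
psi=.04
ZC=np.array([-np.sin(.5)*np.cos(psi),-np.sin(.5)*np.sin(psi),np.cos(.5)]);YC=np.array([-np.sin(psi),np.cos(psi),0]);XC=np.cross(YC,ZC)
FL=np.array([.5846,-.2453,.0887]);CG=FL+.0215*ZC;BM=FL-.006*ZC;TG=BM+.044*YC+.03*ZC
E
python3 - <<'E'
from h import *
s=manip.observe();M=R.from_rotvec(s["ee_rot"]).as_matrix();print(np.round(s["qpos"],3),s["ee_pos"],M.round(3))
print("cap axes in tool:",(M.T@np.c_[XC,YC,ZC]).round(3))
p=np.array(s["ee_pos"])
for n,q in dict(CG=CG,TG=TG).items():print(n,q.round(4),"tool shift",(M.T@(q-p)).round(3))
t=manip.capture("top");sd=manip.capture("side")
for q in(CG,CG+.0095*ZC,TG,TG+.007*ZC,BM+.044*YC):print(np.round(proj(t,q),1),np.round(proj(sd,q),1))
E
```

```text
[-0.012 -0.054  0.752  0.051  1.94  -1.592] [0.51678942 0.03658254 0.87068057] [[-0.875 -0.046  0.482]
 [-0.029  0.999  0.042]
 [-0.483  0.023 -0.875]]
cap axes in tool: [[-1.     0.006 -0.004]
 [ 0.006  1.     0.023]
 [ 0.004  0.023 -1.   ]]
CG [ 0.5743 -0.2457  0.1076] tool shift [ 0.326 -0.302  0.684]
TG [ 0.5713 -0.2018  0.1098] tool shift [ 0.327 -0.258  0.682]
[377.3 198.8] [350.9 212.7]
[377.9 200.4] [349.2 209.3]
[354.8 199.7] [339.9 204.4]
[355.1 200.9] [338.6 202. ]
[353.5 194.8] [345.3 214.6]
```

Call:
send_rows(
  series=[
    {"linear": [0.0204,-0.0161,0.0382],"yaw": 0},
    {"linear": [0.0204,-0.0161,0.0382],"yaw": 0},
    {"linear": [0.0204,-0.0161,0.0382],"yaw": 0},
    {"linear": [0.0204,-0.0161,0.0382],"yaw": 0},
    {"linear": [0.0204,-0.0161,0.0382],"yaw": 0},
    {"linear": [0.0204,-0.0161,0.0382],"yaw": 0},
    {"linear": [0.0204,-0.0161,0.0382],"yaw": 0},
    {"linear": [0.0204,-0.0161,0.0382],"yaw": 0},
    {"linear": [0.0204,-0.0161,0.0382],"yaw": 0},
    {"linear": [0.0204,-0.0161,0.0382],"yaw": 0},
    {"linear": [0.0204,-0.0161,0.0382],"yaw": 0},
    {"linear": [0.0204,-0.0161,0.0382],"yaw": 0},
    {"linear": [0.0204,-0.0161,0.0382],"yaw": 0},
    {"linear": [0.0204,-0.0161,0.0382],"yaw": 0},
    {"linear": [0.0204,-0.0161,0.0382],"yaw": 0},
    {"linear": [0.0204,-0.0161,0.0382],"yaw": 0},
  ],
  jaw=0.4,
)

```text
clock: 7.0
ee_pos: [0.5358, -0.2082, 0.1743]
ee_rot: [-0.055, 2.638, 0.04]
ft_force: [-0.4, -1.0, -0.8]
finger_gap: 0.0349
finger_force: 0.0
```

Call:
send_rows(
  series=[
    {"linear": [0,0,0],"yaw": 0.147},
    {"linear": [0,0,0],"yaw": 0.147},
    {"linear": [0,0,0],"yaw": 0.147},
    {"linear": [0,0,0],"yaw": 0.147},
    {"linear": [0,0,0],"yaw": 0.147},
    {"linear": [0,0,0],"yaw": 0.147},
    {"linear": [0,0,0],"yaw": 0.147},
    {"linear": [0,0,0],"yaw": 0.147},
    {"linear": [0,0,0],"yaw": 0.147},
    {"linear": [0,0,0],"yaw": 0.147},
    {"linear": [0,0,0],"yaw": 0},
  ],
)

```text
clock: 8.1
ee_pos: [0.5356, -0.2071, 0.1751]
ee_rot: [1.799, 2.074, 0.504]
ft_force: [-0.8, -0.2, 1.1]
finger_gap: 0.0349
finger_force: 0.0
```

```bash
cat > st.py <<'E'
from h import *
s=manip.observe();M=R.from_rotvec(s["ee_rot"]).as_matrix();p=np.array(s["ee_pos"])
print(np.round(s["qpos"],3),s["clock"],p.round(4));print((M.T@np.c_[XC,YC,ZC]).round(3))
for n,q in dict(CG=CG,TG=TG).items():print(n,"tool shift",(M.T@(q-p)).round(4))
C=np.c_[XC,YC,ZC];print("F in cap axes",(C.T@s["ft_force"]).round(2),"M",(C.T@s["moment"]).round(3),"grasp rel BM",(C.T@(p-.011*M[:,2]-BM)).round(4),s["finger_gap"],s["finger_force"])
E
python3 st.py
```

```text
[-0.615 -0.167  2.205  0.464  0.761 -1.041] 8.1 [ 0.5356 -0.2071  0.1751]
[[-0.097  0.995  0.02 ]
 [ 0.995  0.096  0.004]
 [ 0.002  0.02  -1.   ]]
CG tool shift [-0.0414 -0.004   0.0763]
TG tool shift [0.0024 0.0003 0.0746]
F in cap axes [-0.16 -0.2   1.4 ] M [-0.075  0.312  0.057] grasp rel BM [-0.0002  0.0399  0.1156] 0.034912594798191816 0.0
```

Call:
send_rows(
  series=[
    {"linear": [0.0024,0,0.03],"yaw": 0},
    {"linear": [0,0,0.03],"yaw": 0},
    {"linear": [0,0,0.0236],"yaw": 0},
    {"linear": [0,0,0],"yaw": 0},
  ],
)

```text
clock: 8.5
ee_pos: [0.5722, -0.1984, 0.0956]
ee_rot: [1.802, 2.084, 0.503]
ft_force: [-0.8, 0.4, 0.2]
finger_gap: 0.0356
finger_force: 0.0
```

Call:
send_rows(
  series=[
    {"linear": [0,0,0],"yaw": 0},
    {"linear": [0,0,0],"yaw": 0},
    {"linear": [0,0,0],"yaw": 0},
    {"linear": [0,0,0],"yaw": 0},
    {"linear": [0,0,0],"yaw": 0},
  ],
  jaw=0,
)

```text
clock: 9.0
ee_pos: [0.5709, -0.1984, 0.0977]
ee_rot: [1.803, 2.078, 0.503]
ft_force: [-0.1, -0.0, 0.1]
finger_gap: 0.0003
finger_force: 0.0
```

```bash
python3 st.py
```

```text
[-0.553 -0.01   2.222  0.542  0.587 -1.098] 9.0 [ 0.5709 -0.1984  0.0977]
[[-0.096  0.995  0.023]
 [ 0.995  0.096  0.   ]
 [-0.002  0.023 -1.   ]]
CG tool shift [-0.0476  0.0015 -0.009 ]
TG tool shift [-0.0038  0.0057 -0.0105]
F in cap axes [ 0.02 -0.01  0.15] M [-0.036  0.267  0.057] grasp rel BM [-0.0061  0.0472  0.0306] 0.00025514291885473446 0.0
```

```bash
python3 - <<'E'
from h import *
t=manip.capture("top")["pixels"][150:240,310:410];s=manip.capture("side")["pixels"][160:245,300:390]
c=np.zeros((450,800,3),np.uint8);c[:360,:400]=cv2.resize(t,None,fx=4,fy=4,interpolation=2);c[:340,400:760]=cv2.resize(s,None,fx=4,fy=4,interpolation=2)
cv2.imwrite("pics/c2.png",c[:,:,::-1])
E
```

```text
(no output)
```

View pics/c2.png

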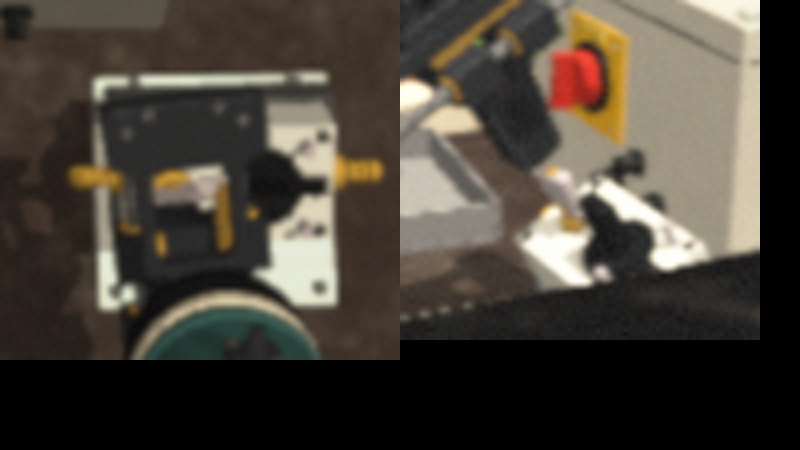

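The side crop shows the closed fingertips in front of and above the fin, at about px (334,201) with the fin top at (340,205). They closed on nothing, so I overlay the believed tool axis to find the offset.

```bash
python3 - <<'E'
from h import *
s=manip.observe();M=R.from_rotvec(s["ee_rot"]).as_matrix();p=np.array(s["ee_pos"])
out=[]
for n,(y0,x0) in dict(top=(150,320),side=(170,300)).items():
    c=manip.capture(n);im=np.ascontiguousarray(c["pixels"][y0:y0+75,x0:x0+80,::-1])
    im=cv2.resize(im,None,fx=5,fy=5,interpolation=2);im=cv2.convertScaleAbs(im,alpha=1.6,beta=25)
    def dot(q,col):
        u=proj(c,q);cv2.circle(im,(int((u[0]-x0+.5)*5),int((u[1]-y0+.5)*5)),3,col,-1)
    for d in(.008,-.011,-.056):dot(p+d*M[:,2],(0,0,255))
    for q in(TG+.007*ZC,TG-.03*ZC):dot(q,(0,255,0))
    dot(FL,(255,255,0))
    out.append(im)
cv2.imwrite("pics/c3.png",np.hstack(out));print(p.round(4),np.array(s["ft_force"]).round(2))
E
```

```text
[ 0.5707 -0.1981  0.0972] [ 0.9   0.08 -0.38]
```

View pics/c3.png

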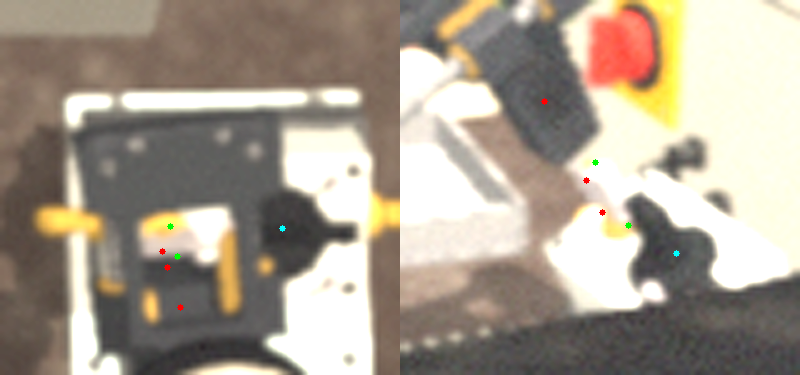

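```bash
python3 - <<'E'
from h import *
c=manip.capture("side")
p=np.array([.287,.611,.207])
for d in(.008,-.011,-.056):print(d,np.round(proj(c,p-[0,0,d]),1))
yt=np.array([.426,.905,0])
print([np.round(proj(c,p-[0,0,.008]+s*.053*yt),1) for s in(-1,1)])
im=cv2.imread("pics/side0.png");g=im[80:125,140:195].max(2)
print("\n".join("".join("#" if v<60 else "+" if v<110 else "." for v in r) for r in g))
E
cat > /dev/null
```

```text
0.008 [170.  115.7]
-0.011 [169.3 110.4]
-0.056 [167.6  97.6]
[array([163.9, 117.9]), array([175.7, 113.7])]
....+####################++++++#####+++++##+...........
.....+###########################++++...++#+...........
.....+#######################+++++++++...+#+...........
......+######################++++++++++.++#+...........
......+#+############++########++###++++++#+...........
......+#+#############+##############++................
......+#############################+..................
......++#################+++..+#####...................
..............++#######++......+###+...................
................+#####+........+###+...................
.................+####+........+####...................
.................+####+........+####+..................
.................+#####........+####+..................
..................#####+.......+####+..................
..................+####+.......+####+..................
..................+#####.......+####+..................
..................+#####+......+####+..................
..................+#####+......+####+..
[... 828 characters left out ...]
............................
.......................................................
.......................................................
.......................................................
.......................................................
.......................................................
.......................................................
.......................................................
.......................................................
.......................................................
.......................................................
.......................................................
.......................................................
```

```bash
python3 - <<'E'
from h import *
c=manip.capture("side");t=manip.capture("top")
im=cv2.imread("pics/side0.png")
def dots(pts,col):
    for q in pts:
        u=proj(c,q);print(np.round(u,1));cv2.circle(big,(int((u[0]-220+.5)*6),int((u[1]-180+.5)*6)),3,col,-1)
big=cv2.convertScaleAbs(cv2.resize(im[180:260,220:350],None,fx=6,fy=6,interpolation=2),alpha=1.4,beta=15)
dots([plane(t,*q,.028) for q in((200,180),(275,186.5),(270,242.5),(194,237))],(0,0,255))
dots([plane(t,335,227.4,.005)],(0,255,0))
dots([plane(t,297,299,.0)],(255,255,0))
cv2.imwrite("pics/c4.png",big)
E
```

```text
[305.6 190.5]
[324.2 209.9]
[280.6 215.8]
[266.2 195.1]
[314.9 244.7]
[241.1 244. ]
```

View pics/c4.png

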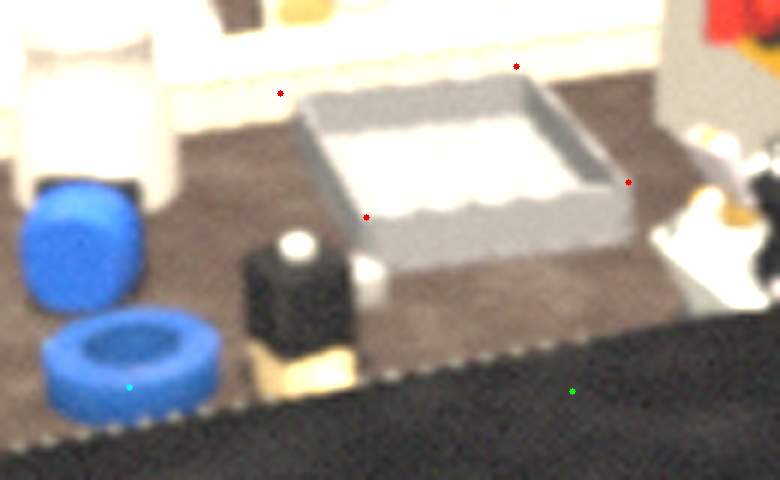

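The images agree with each other at the bench (tray rim to about 1-2 px). At the start pose and here, though, the visible gripper sits about 33 mm behind the reported tool along its axis. That explains closing above the fin. I'll open, centre, go 28 mm further and close again.

Call:
send_rows(
  series=[
    {"linear": [-0.004,0.005,0],"yaw": 0},
    {"linear": [0,0,0],"yaw": 0},
    {"linear": [0,0,0],"yaw": 0},
    {"linear": [0,0,0],"yaw": 0},
    {"linear": [0,0,0.01],"yaw": 0},
    {"linear": [0,0,0.01],"yaw": 0},
    {"linear": [0,0,0.008],"yaw": 0},
    {"linear": [0,0,0],"yaw": 0},
  ],
  jaw=0.4,
)

```text
clock: 10.15
ee_pos: [0.5882, -0.1993, 0.0723]
ee_rot: [1.806, 2.082, 0.503]
ft_force: [-0.8, -0.5, 0.2]
finger_gap: 0.0352
finger_force: 0.0
```

Call:
send_rows(
  series=[
    {"linear": [0,0,0],"yaw": 0},
    {"linear": [0,0,0],"yaw": 0},
    {"linear": [0,0,0],"yaw": 0},
    {"linear": [0,0,0],"yaw": 0},
    {"linear": [0,0,0],"yaw": 0},
  ],
  jaw=0,
)

```text
clock: 10.65
ee_pos: [0.5875, -0.2001, 0.0739]
ee_rot: [1.805, 2.081, 0.502]
ft_force: [-4.8, -1.5, 0.7]
finger_gap: 0.0086
finger_force: 30.0
```

```bash
python3 st.py
```

```text
[-0.537  0.057  2.206  0.573  0.54  -1.125] 10.65 [ 0.5875 -0.2001  0.0739]
[[-0.096  0.995  0.024]
 [ 0.995  0.096 -0.003]
 [-0.005  0.024 -1.   ]]
CG tool shift [-0.0443 -0.0015 -0.0378]
TG tool shift [-0.0004  0.0027 -0.0393]
F in cap axes [-3.95 -1.3   2.94] M [-0.194  0.951  0.13 ] grasp rel BM [-0.0029  0.0448  0.0018] 0.008598626201639568 29.965728521347046
```

Call:
send_rows(
  series=[
    {"linear": [0,0,0],"yaw": -0.14},
    {"linear": [0,0,0],"yaw": -0.14},
    {"linear": [0,0,0],"yaw": -0.14},
    {"linear": [0,0,0],"yaw": -0.14},
    {"linear": [0,0,0],"yaw": -0.14},
    {"linear": [0,0,0],"yaw": -0.14},
    {"linear": [0,0,0],"yaw": -0.14},
    {"linear": [0,0,0],"yaw": -0.14},
    {"linear": [0,0,0],"yaw": -0.14},
    {"linear": [0,0,0],"yaw": 0},
    {"linear": [0,0,0],"yaw": 0},
  ],
)

```text
clock: 11.75
ee_pos: [0.5876, -0.2, 0.074]
ee_rot: [0.227, 2.642, 0.117]
ft_force: [-6.1, -0.9, 1.5]
finger_gap: 0.0088
finger_force: 30.1
```

```bash
python3 st.py
```

```text
[-0.536  0.057  2.206  0.573  0.54  -2.382] 11.75 [ 0.5876 -0.2     0.074 ]
[[-0.976  0.216  0.01 ]
 [ 0.216  0.976  0.022]
 [-0.005  0.024 -1.   ]]
CG tool shift [-0.0121 -0.0427 -0.0378]
TG tool shift [-0.0026  0.0003 -0.0393]
F in cap axes [-4.64 -0.68  4.21] M [-0.343  1.232  0.095] grasp rel BM [-0.0028  0.0449  0.0018] 0.00882368071748972 30.11568546295166
```

Call:
send_rows(
  series=[
    {"linear": [0,0,0],"yaw": 0},
    {"linear": [0,0,0],"yaw": 0},
    {"linear": [0,0,0],"yaw": 0},
    {"linear": [0,0,-0.015],"yaw": 0},
    {"linear": [0,0,-0.02],"yaw": 0},
    {"linear": [0,0,-0.02],"yaw": 0},
  ],
  jaw=0.2,
)

```text
clock: 12.35
ee_pos: [0.5625, -0.2023, 0.1233]
ee_rot: [0.225, 2.64, 0.117]
ft_force: [0.3, -0.3, 0.1]
finger_gap: 0.0176
finger_force: 0.0
```

Call:
send_rows(
  series=[
    {"linear": [0,0,0],"yaw": 0.149},
    {"linear": [0,0,0],"yaw": 0.149},
    {"linear": [0,0,0],"yaw": 0.149},
    {"linear": [0,0,0],"yaw": 0.149},
    {"linear": [0,0,0],"yaw": 0.149},
    {"linear": [0,0,0],"yaw": 0.149},
    {"linear": [0,0,0],"yaw": 0.149},
    {"linear": [0,0,0],"yaw": 0.149},
    {"linear": [0,0,0],"yaw": 0.149},
    {"linear": [-0.022,-0.001,0],"yaw": 0},
    {"linear": [-0.022,-0.001,0],"yaw": 0},
    {"linear": [0,0,0],"yaw": 0},
    {"linear": [0,0,0],"yaw": 0},
  ],
  jaw=0.4,
)

```text
clock: 13.65
ee_pos: [0.5638, -0.2466, 0.1214]
ee_rot: [1.896, 2.011, 0.525]
ft_force: [-0.6, 0.3, -1.0]
finger_gap: 0.0353
finger_force: 0.0
```

```bash
python3 st.py; python3 - <<'E'
from h import *
t=manip.capture("top")["pixels"][150:240,310:410];s=manip.capture("side")["pixels"][160:245,300:390]
c=np.zeros((360,760,3),np.uint8);c[:360,:400]=cv2.resize(t,None,fx=4,fy=4,interpolation=2);c[:340,400:760]=cv2.resize(s,None,fx=4,fy=4,interpolation=2)
cv2.imwrite("pics/c5.png",cv2.convertScaleAbs(c[:,:,::-1],alpha=1.4,beta=15))
E
```

```text
[-0.649 -0.005  2.166  0.541  0.673 -1.083] 13.65 [ 0.5638 -0.2466  0.1214]
[[-0.013  1.     0.023]
 [ 1.     0.013 -0.003]
 [-0.003  0.023 -1.   ]]
CG tool shift [0.     0.0027 0.0172]
TG tool shift [0.0441 0.0033 0.0157]
F in cap axes [-0.96  0.29 -0.62] M [0.    0.309 0.053] grasp rel BM [-0.0026 -0.0007  0.0557] 0.03528358443593253 0.0
```

View pics/c5.png

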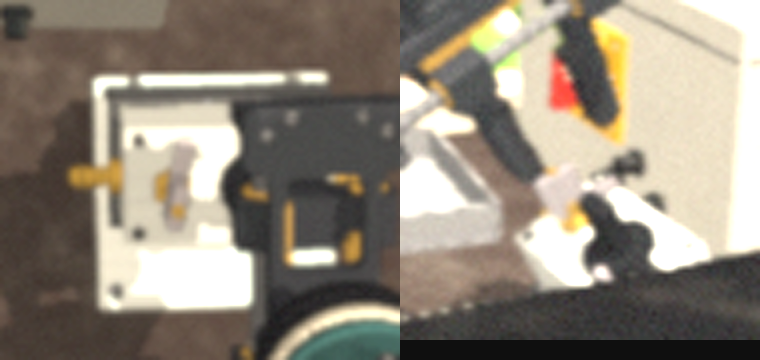

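The tap is open: its fin now stands vertical in the top view at about px (354,196), with the tongue swung back. The open fingers straddle the cap's wing in the side view. Descending.

Call:
send_rows(
  series=[
    {"linear": [0,0,0.015],"yaw": 0},
    {"linear": [0,0,0.015],"yaw": 0},
    {"linear": [0,0,0.01],"yaw": 0},
    {"linear": [0,0,0.006],"yaw": 0},
    {"linear": [0,0,0],"yaw": 0},
    {"linear": [0,0,0],"yaw": 0},
  ],
)

```text
clock: 14.35
ee_pos: [0.5857, -0.2443, 0.0805]
ee_rot: [1.895, 2.013, 0.525]
ft_force: [0.0, 0.2, 1.1]
finger_gap: 0.0349
finger_force: 0.0
```

```bash
python3 st.py
```

```text
[-0.618  0.085  2.161  0.593  0.588 -1.126] 14.35 [ 0.5857 -0.2443  0.0805]
[[-0.014  1.     0.024]
 [ 1.     0.014 -0.003]
 [-0.004  0.024 -1.   ]]
CG tool shift [-0.0003  0.0028 -0.0292]
TG tool shift [ 0.0438  0.0035 -0.0307]
F in cap axes [0.54 0.18 0.93] M [-0.041  0.33   0.055] grasp rel BM [-0.0029  0.0007  0.0093] 0.03487087398459196 0.0
```

Call:
send_rows(
  series=[
    {"linear": [0,-0.001,0.005],"yaw": 0},
    {"linear": [0,0,0.004],"yaw": 0},
    {"linear": [0,0,0],"yaw": 0},
  ],
)

```text
clock: 14.65
ee_pos: [0.5889, -0.2441, 0.0721]
ee_rot: [1.895, 2.013, 0.524]
ft_force: [0.6, -0.2, 0.2]
finger_gap: 0.0352
finger_force: 0.0
```

Call:
send_rows(
  series=[
    {"linear": [0,0,0],"yaw": 0},
    {"linear": [0,0,0],"yaw": 0},
    {"linear": [0,0,0],"yaw": 0},
    {"linear": [0,0,0],"yaw": 0},
    {"linear": [0,0,0],"yaw": 0},
  ],
  jaw=0,
)

```text
clock: 15.15
ee_pos: [0.5892, -0.2446, 0.073]
ee_rot: [1.894, 2.012, 0.524]
ft_force: [-3.1, -1.8, 2.8]
finger_gap: 0.0116
finger_force: 30.0
```

```bash
python3 st.py
```

```text
[-0.614  0.101  2.161  0.605  0.572 -1.138] 15.15 [ 0.5892 -0.2446  0.073 ]
[[-0.015  1.     0.023]
 [ 1.     0.015 -0.002]
 [-0.003  0.023 -1.   ]]
CG tool shift [ 0.0003  0.0034 -0.0375]
TG tool shift [ 0.0443  0.004  -0.039 ]
F in cap axes [-1.46 -1.63  4.01] M [-0.13   0.363  0.11 ] grasp rel BM [-0.0034  0.0003  0.0011] 0.01162389147821092 29.980165473607485
```

Call:
send_rows(
  series=[
    {"linear": [0,0,-0.0005],"yaw": 0.1},
    {"linear": [0,0,-0.0005],"yaw": 0.1},
    {"linear": [0,0,-0.0005],"yaw": 0.1},
    {"linear": [0,0,-0.0005],"yaw": 0.1},
  ],
)

```text
clock: 15.55
ee_pos: [0.5882, -0.2443, 0.0738]
ee_rot: [2.311, 1.629, 0.62]
ft_force: [7.0, -0.1, -5.7]
finger_gap: 0.0115
finger_force: 30.2
```

```bash
python3 st.py
```

```text
[-0.614  0.098  2.162  0.603  0.574 -0.733] 15.55 [ 0.5882 -0.2443  0.0738]
[[ 0.379  0.925  0.02 ]
 [ 0.925 -0.379 -0.012]
 [-0.004  0.023 -1.   ]]
CG tool shift [ 0.0014  0.0035 -0.0364]
TG tool shift [ 0.0422 -0.0132 -0.0379]
F in cap axes [ 3.37 -0.37 -8.33] M [-0.362 -0.204  0.424] grasp rel BM [-0.0039  0.0006  0.0021] 0.011519399624110038 30.192127026330127
```

Call:
send_rows(
  series=[
    {"linear": [0,0,-0.0002],"yaw": -0.1},
    {"linear": [0,0,-0.0002],"yaw": -0.1},
    {"linear": [0,0,-0.0002],"yaw": -0.1},
    {"linear": [0,0,-0.0002],"yaw": -0.1},
    {"linear": [0,0,-0.0003],"yaw": -0.1},
    {"linear": [0,0,-0.0003],"yaw": -0.1},
    {"linear": [0,0,-0.0003],"yaw": -0.1},
    {"linear": [0,0,-0.0003],"yaw": -0.1},
  ],
)

```text
clock: 16.35
ee_pos: [0.5871, -0.244, 0.0753]
ee_rot: [1.428, 2.308, 0.414]
ft_force: [4.6, 1.3, -3.7]
finger_gap: 0.0115
finger_force: 30.2
```

```bash
python3 st.py
```

```text
[-0.616  0.094  2.162  0.602  0.578 -1.537] 16.35 [ 0.5871 -0.244   0.0753]
[[-0.404  0.914  0.023]
 [ 0.915  0.404  0.007]
 [-0.003  0.024 -1.   ]]
CG tool shift [-0.0019  0.0035 -0.0345]
TG tool shift [ 0.0383  0.0213 -0.0359]
F in cap axes [ 2.31  1.07 -5.47] M [-0.082 -0.196 -0.4  ] grasp rel BM [-0.0041  0.0009  0.004 ] 0.011487043043471002 30.171481861907523
```

Call:
send_rows(
  series=[
    {"linear": [0,0,-0.0003],"yaw": 0.1},
    {"linear": [0,0,-0.0003],"yaw": 0.1},
    {"linear": [0,0,-0.0003],"yaw": 0.1},
    {"linear": [0,0,-0.0003],"yaw": 0.1},
    {"linear": [0,0,-0.0003],"yaw": 0.1},
    {"linear": [0,0,-0.0003],"yaw": 0.1},
    {"linear": [0,0,-0.0003],"yaw": 0.1},
    {"linear": [0,0,-0.0003],"yaw": 0.1},
    {"linear": [0,0,-0.0002],"yaw": -0.1},
    {"linear": [0,0,-0.0003],"yaw": -0.1},
    {"linear": [0,0,-0.0003],"yaw": -0.1},
    {"linear": [0,0,-0.0003],"yaw": -0.1},
    {"linear": [0,0,-0.0003],"yaw": -0.1},
    {"linear": [0,0,-0.0003],"yaw": -0.1},
    {"linear": [0,0,-0.0003],"yaw": -0.1},
    {"linear": [0,0,-0.0003],"yaw": -0.1},
  ],
)

```text
clock: 17.95
ee_pos: [0.585, -0.2444, 0.0795]
ee_rot: [1.428, 2.308, 0.413]
ft_force: [5.6, -0.7, -4.8]
finger_gap: 0.0115
finger_force: 30.2
```

```bash
python3 st.py
```

```text
[-0.619  0.085  2.163  0.595  0.586 -1.532] 17.95 [ 0.585  -0.2444  0.0795]
[[-0.405  0.914  0.023]
 [ 0.915  0.404  0.006]
 [-0.003  0.023 -1.   ]]
CG tool shift [-0.0018  0.0036 -0.0298]
TG tool shift [ 0.0385  0.0214 -0.0313]
F in cap axes [ 2.58 -0.95 -6.85] M [-0.268 -0.126 -0.371] grasp rel BM [-0.004   0.0006  0.0087] 0.011514005461618978 30.151445710798725
```

Call:
send_rows(
  series=[
    {"linear": [0,0,-0.0003],"yaw": 0.1},
    {"linear": [0,0,-0.0003],"yaw": 0.1},
    {"linear": [0,0,-0.0003],"yaw": 0.1},
    {"linear": [0,0,-0.0003],"yaw": 0.1},
    {"linear": [0,0,-0.0003],"yaw": 0.1},
    {"linear": [0,0,-0.0003],"yaw": 0.1},
    {"linear": [0,0,-0.0003],"yaw": 0.1},
    {"linear": [0,0,-0.0003],"yaw": 0.1},
    {"linear": [0,0,-0.0002],"yaw": -0.1},
    {"linear": [0,0,-0.0003],"yaw": -0.1},
    {"linear": [0,0,-0.0003],"yaw": -0.1},
    {"linear": [0,0,-0.0003],"yaw": -0.1},
    {"linear": [0,0,-0.0003],"yaw": -0.1},
    {"linear": [0,0,-0.0003],"yaw": -0.1},
    {"linear": [0,0,-0.0003],"yaw": -0.1},
    {"linear": [0,0,-0.0003],"yaw": -0.1},
  ],
)

```text
clock: 19.55
ee_pos: [0.5827, -0.2444, 0.0836]
ee_rot: [1.428, 2.308, 0.414]
ft_force: [4.8, 0.1, -3.8]
finger_gap: 0.012
finger_force: 30.1
```

```bash
python3 st.py
```

```text
[-0.622  0.076  2.164  0.59   0.595 -1.527] 19.55 [ 0.5827 -0.2444  0.0836]
[[-0.405  0.914  0.023]
 [ 0.915  0.405  0.007]
 [-0.003  0.024 -1.   ]]
CG tool shift [-0.002   0.0035 -0.0251]
TG tool shift [ 0.0383  0.0213 -0.0266]
F in cap axes [ 2.42 -0.05 -5.63] M [-0.151 -0.1   -0.332] grasp rel BM [-0.004   0.0007  0.0134] 0.012008400284455364 30.124874258763157
```

Travel is about 12.3 mm with a pull of 5.6 N. One more round.

Call:
send_rows(
  series=[
    {"linear": [0,0,-0.0003],"yaw": 0.1},
    {"linear": [0,0,-0.0003],"yaw": 0.1},
    {"linear": [0,0,-0.0003],"yaw": 0.1},
    {"linear": [0,0,-0.0003],"yaw": 0.1},
    {"linear": [0,0,-0.0003],"yaw": 0.1},
    {"linear": [0,0,-0.0003],"yaw": 0.1},
    {"linear": [0,0,-0.0003],"yaw": 0.1},
    {"linear": [0,0,-0.0003],"yaw": 0.1},
    {"linear": [0,0,-0.0002],"yaw": -0.1},
    {"linear": [0,0,-0.0003],"yaw": -0.1},
    {"linear": [0,0,-0.0003],"yaw": -0.1},
    {"linear": [0,0,-0.0003],"yaw": -0.1},
  ],
)

```text
clock: 20.75
ee_pos: [0.5813, -0.2447, 0.0877]
ee_rot: [1.89, 2.016, 0.524]
ft_force: [2.4, 0.2, -0.1]
finger_gap: 0.0117
finger_force: 30.0
```

```bash
python3 st.py
```

```text
[-0.624  0.067  2.164  0.585  0.602 -1.124] 20.75 [ 0.5813 -0.2447  0.0877]
[[-0.018  1.     0.024]
 [ 1.     0.018 -0.002]
 [-0.003  0.024 -1.   ]]
CG tool shift [-0.0003  0.0033 -0.0208]
TG tool shift [ 0.0437  0.0041 -0.0223]
F in cap axes [ 2.06  0.12 -1.23] M [ 0.066  0.018 -0.084] grasp rel BM [-0.0033  0.0005  0.0177] 0.01166034753288605 29.981567073914448
```

Call:
send_rows(
  series=[
    {"linear": [0,0,-0.002],"yaw": 0},
    {"linear": [0,0,-0.002],"yaw": 0},
    {"linear": [0,0,-0.002],"yaw": 0},
  ],
)

```text
clock: 21.05
ee_pos: [0.5782, -0.245, 0.0928]
ee_rot: [1.896, 2.011, 0.525]
ft_force: [3.1, -0.0, -0.8]
finger_gap: 0.0116
finger_force: 30.0
```

```bash
python3 st.py
```

```text
[-0.628  0.055  2.165  0.577  0.613 -1.112] 21.05 [ 0.5782 -0.245   0.0928]
[[-0.013  1.     0.024]
 [ 1.     0.013 -0.003]
 [-0.003  0.024 -1.   ]]
CG tool shift [-0.0003  0.0036 -0.0149]
TG tool shift [ 0.0438  0.0041 -0.0163]
F in cap axes [ 2.34 -0.17 -2.17] M [ 0.107 -0.298 -0.02 ] grasp rel BM [-0.0036  0.0003  0.0236] 0.01162535683331383 30.0072598906155
```

Call:
send_rows(
  series=[
    {"linear": [0,0,-0.003],"yaw": 0},
    {"linear": [0,0,-0.003],"yaw": 0},
    {"linear": [0,0,-0.003],"yaw": 0},
    {"linear": [0,0,-0.003],"yaw": 0},
    {"linear": [0,0,-0.003],"yaw": 0},
    {"linear": [0,0,-0.003],"yaw": 0},
    {"linear": [0,0,-0.003],"yaw": 0},
    {"linear": [0,0,-0.003],"yaw": 0},
    {"linear": [0,0,-0.003],"yaw": 0},
    {"linear": [0,0,-0.003],"yaw": 0},
    {"linear": [0,0,0],"yaw": 0},
    {"linear": [0,0,0],"yaw": 0},
  ],
)

```text
clock: 22.25
ee_pos: [0.5639, -0.2465, 0.1192]
ee_rot: [1.894, 2.012, 0.524]
ft_force: [0.6, -0.1, -2.7]
finger_gap: 0.0117
finger_force: 30.0
```

```bash
python3 st.py
```

```text
[-6.480e-01 -2.000e-03  2.167e+00  5.440e-01  6.680e-01 -1.088e+00] 22.25 [ 0.5639 -0.2465  0.1192]
[[-0.014  1.     0.023]
 [ 1.     0.014 -0.003]
 [-0.003  0.023 -1.   ]]
CG tool shift [-0.      0.0036  0.0152]
TG tool shift [0.044  0.0043 0.0137]
F in cap axes [-0.73 -0.14 -2.63] M [-0.061  0.412  0.082] grasp rel BM [-0.0036 -0.0006  0.0537] 0.01171144383981041 29.989245406777627
```

The cap is out, with 52.6 mm of travel and only its own weight on the wrist. Lifting clear and heading to the inner reach limit, to tilt the tool back upright.

Call:
send_rows(
  series=[
    {"linear": [0,0,-0.03],"yaw": 0},
    {"linear": [0,0,-0.03],"yaw": 0},
    {"linear": [0.033,0.001,-0.025],"yaw": 0},
    {"linear": [0.033,0.001,-0.025],"yaw": 0},
    {"linear": [0.033,0.001,-0.025],"yaw": 0},
    {"linear": [0.033,0.001,-0.025],"yaw": 0},
    {"linear": [0.033,0.001,-0.025],"yaw": 0},
    {"linear": [0.033,0.001,-0.025],"yaw": 0},
    {"linear": [0.033,0.001,-0.025],"yaw": 0},
    {"linear": [0.033,0.001,-0.025],"yaw": 0},
  ],
)

```text
clock: 23.25
ee_pos: [0.4294, 0.0073, 0.3558]
ee_rot: [1.896, 2.011, 0.525]
ft_force: [0.9, 0.6, -1.6]
finger_gap: 0.0118
finger_force: 30.0
```

```bash
python3 st.py
```

```text
[-0.132 -0.66   2.183  0.115  1.134 -0.214] 23.25 [0.4294 0.0073 0.3558]
[[-0.013  1.     0.023]
 [ 1.     0.013 -0.002]
 [-0.003  0.023 -1.   ]]
CG tool shift [-0.2651 -0.0035  0.2764]
TG tool shift [-0.221  -0.003   0.2749]
F in cap axes [ 0.02  0.56 -1.81] M [0.001 0.429 0.002] grasp rel BM [0.0009 0.2584 0.3209] 0.011836636626386638 29.98165802071526
```

Call:
send_rows(
  series=[
    {"linear": [0.003,-0.035,-0.019],"yaw": 0},
    {"linear": [0.003,-0.035,-0.019],"yaw": 0},
    {"linear": [0.003,-0.035,-0.019],"yaw": 0},
    {"linear": [0.003,-0.035,-0.019],"yaw": 0},
    {"linear": [0.003,-0.035,-0.019],"yaw": 0},
  ],
)

```text
clock: 23.75
ee_pos: [0.2885, 0.0034, 0.3705]
ee_rot: [1.929, 2.056, 0.481]
ft_force: [0.5, -0.6, -1.2]
finger_gap: 0.0119
finger_force: 30.0
```

```bash
python3 st.py; python3 -c "
from h import *
print(M:=R.from_rotvec(manip.observe()['ee_rot']).as_matrix().round(3))"
```

```text
[-0.302 -0.944  2.236  0.175  1.446 -0.352] 23.75 [0.2885 0.0034 0.3705]
[[-0.014  0.999  0.033]
 [ 0.998  0.016 -0.061]
 [-0.062  0.033 -0.998]]
CG tool shift [-0.274   0.1335  0.3464]
TG tool shift [-0.23    0.134   0.3453]
F in cap axes [-0.19 -0.64 -1.27] M [-0.099  0.416  0.033] grasp rel BM [-0.1151  0.26    0.4013] 0.01192845806308999 30.003953575214837
[[-0.069  0.904  0.423]
 [ 0.997  0.053  0.049]
 [ 0.022  0.425 -0.905]]
```

Call:
send_rows(
  series=[
    {"linear": [0.01,0.008,0.037],"yaw": 0},
    {"linear": [0.01,0.008,0.037],"yaw": 0},
    {"linear": [0.01,0.008,0.037],"yaw": 0},
    {"linear": [0.01,0.008,0.037],"yaw": 0},
    {"linear": [0.01,0.008,0.037],"yaw": 0},
    {"linear": [0.003,-0.036,-0.017],"yaw": 0},
    {"linear": [0.003,-0.036,-0.017],"yaw": 0},
    {"linear": [0.003,-0.036,-0.017],"yaw": 0},
    {"linear": [0.003,-0.036,-0.017],"yaw": 0},
  ],
)

```text
clock: 24.65
ee_pos: [0.2799, 0.0833, 0.2213]
ee_rot: [1.951, 2.063, 0.427]
ft_force: [0.4, 2.0, -2.2]
finger_gap: 0.0115
finger_force: 30.0
```

```bash
python3 st.py; python3 -c "
from h import *
print(M:=R.from_rotvec(manip.observe()['ee_rot']).as_matrix().round(3))"
```

```text
[ 0.332 -0.944  2.493 -0.108  1.205  0.295] 24.65 [0.2799 0.0833 0.2213]
[[-0.012  1.     0.014]
 [ 0.995  0.013 -0.098]
 [-0.098  0.012 -0.995]]
CG tool shift [-0.3459  0.2096  0.2103]
TG tool shift [-0.3019  0.2099  0.2084]
F in cap axes [-0.63  2.   -2.19] M [0.018 0.348 0.046] grasp rel BM [-0.191   0.3404  0.2729] 0.011513310237316754 29.999198236146185
[[-0.057  0.919  0.39 ]
 [ 0.998  0.05   0.028]
 [ 0.006  0.391 -0.92 ]]
```

```bash
cat > fk.py <<'E'
import numpy as np
from scipy.optimize import least_squares
D=np.array([(.265,1.605,1.274,.287,.610,.206),(.266,.311,2.474,.4782,.0243,.8499),(.167,.311,2.507,.4017,.057,.8918),(.2,.311,2.345,.4828,.0499,.8902),(.178,.312,2.182,.5258,.0421,.9238),(-.054,.752,1.94,.5168,.0366,.8707),(-.660,2.183,1.134,.4294,.0073,.3558),(-.944,2.236,1.446,.2885,.0034,.3705),(-.944,2.493,1.205,.2799,.0833,.2213)])
def fk(P,a,b,c):
    L1,L2,L3,h,r0,o=P;return r0+L1*np.sin(a)+L2*np.sin(a+b)+o*np.cos(a+b)+L3*np.sin(a+b+c),h+L1*np.cos(a)+L2*np.cos(a+b)-o*np.sin(a+b)+L3*np.cos(a+b+c)
f=lambda P:np.r_[fk(P,*D[:,:3].T)[0]-np.hypot(D[:,3],D[:,4]),fk(P,*D[:,:3].T)[1]-D[:,5]]
s=least_squares(f,[.35,.35,.2,.2,0,0]);P=s.x
E
python3 - <<'E'
from fk import *
print(P.round(3),(s.fun*1e3).round(1))
for a in np.arange(-.9,.31,.2):
    for b in(2.57,2.4):print(round(a,2),b,[tuple(np.round(fk(P,a,b,np.pi-t-a-b),3)) for t in(.5,.4,.2,0)], "q5",round(np.pi-a-b,2))
E
```

```text
[0.505 0.565 0.369 0.258 0.002 0.003] [-1.2  0.2  0.5 -0.  -0.4  0.4  0.1 -5.8  6.2  1.2  0.3  0.6  0.6 -0.2
 -0.1 -1.  -2.5  1.1]
-0.9 2.57 [(np.float64(0.346), np.float64(0.19)), (np.float64(0.313), np.float64(0.174)), (np.float64(0.243), np.float64(0.152)), (np.float64(0.169), np.float64(0.144))] q5 1.47
-0.9 2.4 [(np.float64(0.348), np.float64(0.286)), (np.float64(0.315), np.float64(0.27)), (np.float64(0.244), np.float64(0.248)), (np.float64(0.171), np.float64(0.24))] q5 1.64
-0.7 2.57 [(np.float64(0.393), np.float64(0.151)), (np.float64(0.36), np.float64(0.135)), (np.float64(0.29), np.float64(0.113)), (np.float64(0.217), np.float64(0.106))] q5 1.27
-0.7 2.4 [(np.float64(0.414), np.float64(0.245)), (np.float64(0.381), np.float64(0.229)), (np.float64(0.311), np.float64(0.207)), (np.float64(0.237), np.float64(0.2))] q5 1.44
-0.5 2.57 [(np.float64(0.432), np.float64(0.104)), (np.float64(0.399), np.float64(0.088)), (np.float64(0.329), np.float64(0.067)), (np.float64(0.255), np.float64(0.059))] q5 1.07
-0.5 2.4 [(np.float64(0.471), np.float64(0.192)), (np.float64(0.438), np.float64(0.
[... 832 characters left out ...]
(0.484), np.float64(-0.068)), (np.float64(0.451), np.float64(-0.084)), (np.float64(0.38), np.float64(-0.106)), (np.float64(0.307), np.float64(-0.113))] q5 0.47
0.1 2.4 [(np.float64(0.566), np.float64(-0.018)), (np.float64(0.532), np.float64(-0.034)), (np.float64(0.462), np.float64(-0.056)), (np.float64(0.389), np.float64(-0.063))] q5 0.64
0.3 2.57 [(np.float64(0.477), np.float64(-0.129)), (np.float64(0.444), np.float64(-0.145)), (np.float64(0.374), np.float64(-0.166)), (np.float64(0.3), np.float64(-0.174))] q5 0.27
0.3 2.4 [(np.float64(0.567), np.float64(-0.096)), (np.float64(0.534), np.float64(-0.112)), (np.float64(0.464), np.float64(-0.133)), (np.float64(0.39), np.float64(-0.141))] q5 0.44
```

Call:
send_rows(
  series=[
    {"linear": [0.005,0.0216,-0.0375],"yaw": 0},
    {"linear": [0.005,0.0216,-0.0375],"yaw": 0},
    {"linear": [0.005,0.0216,-0.0375],"yaw": 0},
    {"linear": [0.005,0.0216,-0.0375],"yaw": 0},
    {"linear": [0.005,0.0216,-0.0375],"yaw": 0},
    {"linear": [0.005,0.0216,-0.0375],"yaw": 0},
    {"linear": [0.005,0.0216,-0.0375],"yaw": 0},
    {"linear": [0.005,0.0216,-0.0375],"yaw": 0},
    {"linear": [0.005,0.0216,-0.0375],"yaw": 0},
    {"linear": [0.005,0.0216,-0.0375],"yaw": 0},
    {"linear": [0,0,0],"yaw": -0.149},
    {"linear": [0,0,0],"yaw": -0.149},
    {"linear": [0,0,0],"yaw": -0.149},
    {"linear": [0,0,0],"yaw": -0.149},
    {"linear": [0,0,0],"yaw": -0.149},
    {"linear": [0,0,0],"yaw": -0.149},
    {"linear": [0,0,0],"yaw": -0.149},
    {"linear": [0,0,0],"yaw": -0.149},
    {"linear": [0,0,0],"yaw": -0.149},
    {"linear": [0,0,0],"yaw": -0.149},
  ],
)

```text
clock: 26.65
ee_pos: [0.3283, 0.1344, 0.6535]
ee_rot: [0.02, 2.736, 0.049]
ft_force: [0.5, 0.3, -1.4]
finger_gap: 0.012
finger_force: 30.0
```

```bash
cat > st2.py <<'E'
from h import *
s=manip.observe();M=R.from_rotvec(s["ee_rot"]).as_matrix();p=np.array(s["ee_pos"])
print(np.round(s["qpos"],3),round(s["clock"],2),p.round(4),"gap",round(s["finger_gap"],4),"F",np.round(s["ft_force"],1));print(M.round(3),"tilt",np.arccos(-M[2,2]).round(3),"az",np.arctan2(M[1,2],M[0,2]).round(2))
E
python3 st2.py;python3 - <<'E'
from h import *
M=R.from_rotvec(manip.observe()["ee_rot"]).as_matrix();p=np.array(manip.observe()["ee_pos"])
a0=np.arctan2(p[1],p[0]);r0=np.hypot(p[0],p[1]);N=22;pr=p
for i in range(1,N+1):
    a=a0+(2.6-a0)*i/N;q=np.array([r0*np.cos(a),r0*np.sin(a),p[2]+.07*i/N]);print((M.T@(q-pr)).round(3).tolist(),end=" ");pr=q
E
```

```text
[ 0.48  -0.534  1.539 -0.157  1.757 -1.136] 26.65 [0.3283 0.1344 0.6535] gap 0.012 F [ 0.5  0.3 -1.4]
[[-0.919  0.007  0.394]
 [ 0.021  0.999  0.031]
 [-0.393  0.037 -0.919]] tilt 0.406 az 0.08
[0.013, 0.032, -0.008] [0.016, 0.031, -0.009] [0.019, 0.029, -0.01] [0.021, 0.026, -0.012] [0.024, 0.024, -0.013] [0.026, 0.021, -0.014] [0.027, 0.018, -0.014] [0.029, 0.015, -0.015] [0.03, 0.011, -0.016] [0.031, 0.008, -0.016] [0.031, 0.004, -0.017] [0.032, 0.001, -0.017] [0.031, -0.003, -0.017] [0.031, -0.006, -0.017] [0.03, -0.01, -0.017] [0.029, -0.013, -0.016] [0.028, -0.016, -0.016] [0.026, -0.02, -0.015] [0.024, -0.022, -0.015] [0.022, -0.025, -0.014] [0.019, -0.027, -0.013] [0.016, -0.03, -0.012]
```

Call:
send_rows(
  series=[
    {"linear": [0.013,0.032,-0.008],"yaw": 0},
    {"linear": [0.016,0.031,-0.009],"yaw": 0},
    {"linear": [0.019,0.029,-0.01],"yaw": 0},
    {"linear": [0.021,0.026,-0.012],"yaw": 0},
    {"linear": [0.024,0.024,-0.013],"yaw": 0},
    {"linear": [0.026,0.021,-0.014],"yaw": 0},
    {"linear": [0.027,0.018,-0.014],"yaw": 0},
    {"linear": [0.029,0.015,-0.015],"yaw": 0},
    {"linear": [0.03,0.011,-0.016],"yaw": 0},
    {"linear": [0.031,0.008,-0.016],"yaw": 0},
    {"linear": [0.031,0.004,-0.017],"yaw": 0},
    {"linear": [0.032,0.001,-0.017],"yaw": 0},
    {"linear": [0.031,-0.003,-0.017],"yaw": 0},
    {"linear": [0.031,-0.006,-0.017],"yaw": 0},
    {"linear": [0.03,-0.01,-0.017],"yaw": 0},
    {"linear": [0.029,-0.013,-0.016],"yaw": 0},
    {"linear": [0.028,-0.016,-0.016],"yaw": 0},
    {"linear": [0.026,-0.02,-0.015],"yaw": 0},
  ],
)

```text
clock: 28.45
ee_pos: [-0.209, 0.2907, 0.7104]
ee_rot: [0.027, 2.736, 0.05]
ft_force: [-1.2, 1.1, -1.6]
finger_gap: 0.012
finger_force: 30.0
```

```bash
python3 st2.py
```

```text
[ 2.42  -0.07   1.102 -0.413  2.357  0.612] 28.45 [-0.209   0.2907  0.7104] gap 0.012 F [-1.2  1.1 -1.6]
[[-0.919  0.012  0.394]
 [ 0.026  0.999  0.031]
 [-0.393  0.039 -0.919]] tilt 0.406 az 0.08
```

Call:
send_rows(
  series=[
    {"linear": [0.0164,0.0238,-0.0387],"yaw": 0},
    {"linear": [0.0164,0.0238,-0.0387],"yaw": 0},
    {"linear": [0.025,0.023,-0.03],"yaw": 0},
    {"linear": [0.025,0.023,-0.03],"yaw": 0},
    {"linear": [0.025,0.023,-0.03],"yaw": 0},
    {"linear": [0.025,0.023,-0.03],"yaw": 0},
    {"linear": [0.025,0.023,-0.03],"yaw": 0},
  ],
)

```text
clock: 29.15
ee_pos: [-0.3781, 0.4049, 0.7609]
ee_rot: [0.016, 2.752, 0.118]
ft_force: [1.1, 0.0, -0.4]
finger_gap: 0.0115
finger_force: 30.0
```

```bash
python3 st2.py
```

```text
[ 2.476  0.479  0.311 -0.552  2.541  0.487] 29.15 [-0.3781  0.4049  0.7609] gap 0.0115 F [ 1.1  0.  -0.4]
[[-0.926 -0.005  0.378]
 [ 0.027  0.996  0.08 ]
 [-0.377  0.085 -0.923]] tilt 0.396 az 0.21
```

Call:
send_rows(
  series=[
    {"linear": [0.033,0.013,-0.034],"yaw": 0},
    {"linear": [0.033,0.013,-0.034],"yaw": 0},
    {"linear": [0.033,0.013,-0.034],"yaw": 0},
    {"linear": [0.033,0.013,-0.034],"yaw": 0},
    {"linear": [0.033,0.013,-0.034],"yaw": 0},
    {"linear": [0.033,0.013,-0.034],"yaw": 0},
  ],
)

```text
clock: 29.75
ee_pos: [-0.5076, 0.3888, 0.7042]
ee_rot: [-0.013, 2.8, 0.253]
ft_force: [0.8, 0.0, -1.6]
finger_gap: 0.0115
finger_force: 30.0
```

```bash
python3 st2.py
```

```text
[ 2.63   0.559  0.311 -0.488  2.417  0.704] 29.75 [-0.5076  0.3888  0.7042] gap 0.0115 F [ 0.8  0.  -1.6]
[[-0.946 -0.038  0.322]
 [ 0.02   0.984  0.176]
 [-0.324  0.173 -0.93 ]] tilt 0.376 az 0.5
```

Call:
send_rows(
  series=[
    {"linear": [0.036,-0.005,-0.033],"yaw": 0},
    {"linear": [0.036,-0.005,-0.033],"yaw": 0},
    {"linear": [0.036,-0.005,-0.033],"yaw": 0},
    {"linear": [0.036,-0.005,-0.033],"yaw": 0},
    {"linear": [0.036,-0.005,-0.033],"yaw": 0},
    {"linear": [0.036,-0.005,-0.033],"yaw": 0},
  ],
)

```text
clock: 30.35
ee_pos: [-0.577, 0.3891, 0.6674]
ee_rot: [-0.025, 2.935, 0.219]
ft_force: [0.0, -0.1, -1.5]
finger_gap: 0.0119
finger_force: 30.0
```

```bash
python3 st2.py
```

```text
[ 2.633  0.59   0.311 -0.311  2.316  0.841] 30.35 [-0.577   0.3891  0.6674] gap 0.0119 F [ 0.  -0.1 -1.5]
[[-0.98  -0.032  0.195]
 [-0.002  0.989  0.149]
 [-0.197  0.145 -0.969]] tilt 0.248 az 0.65
```

Call:
send_rows(
  series=[
    {"linear": [0.0265,-0.0265,-0.025],"yaw": 0},
    {"linear": [0.0265,-0.0265,-0.025],"yaw": 0},
    {"linear": [0.0265,-0.0265,-0.025],"yaw": 0},
    {"linear": [0.0265,-0.0265,-0.025],"yaw": 0},
    {"linear": [0.0265,-0.0265,-0.025],"yaw": 0},
  ],
)

```text
clock: 30.85
ee_pos: [-0.5946, 0.3445, 0.6812]
ee_rot: [-0.025, 3.051, 0.093]
ft_force: [0.2, 0.6, -2.1]
finger_gap: 0.012
finger_force: 30.0
```

```bash
python3 st2.py
```

```text
[ 2.632  0.558  0.311 -0.132  2.315  0.958] 30.85 [-0.5946  0.3445  0.6812] gap 0.012 F [ 0.2  0.6 -2.1]
[[-0.996 -0.019  0.088]
 [-0.014  0.998  0.061]
 [-0.089  0.06  -0.994]] tilt 0.107 az 0.61
```

Call:
send_rows(
  series=[
    {"linear": [0.0265,-0.0265,-0.025],"yaw": 0},
    {"linear": [0.0265,-0.0265,-0.025],"yaw": 0},
    {"linear": [0.0265,-0.0265,-0.025],"yaw": 0},
    {"linear": [0.0145,-0.0145,-0.014],"yaw": 0},
  ],
)

```text
clock: 31.25
ee_pos: [-0.6013, 0.3096, 0.7023]
ee_rot: [-0.026, 3.136, 0.005]
ft_force: [0.8, -0.2, -1.7]
finger_gap: 0.0116
finger_force: 30.0
```

```bash
python3 st2.py
```

```text
[ 2.633  0.524  0.311 -0.008  2.31   1.04 ] 31.25 [-0.6013  0.3096  0.7023] gap 0.0116 F [ 0.8 -0.2 -1.7]
[[-1.    -0.016  0.006]
 [-0.016  1.     0.003]
 [-0.006  0.003 -1.   ]] tilt 0.007 az 0.53
```

```bash
python3 - <<'E'
from h import *
s=manip.observe();M=R.from_rotvec(s["ee_rot"]).as_matrix();p=np.array(s["ee_pos"])
a0=np.arctan2(p[1],p[0]);N=32;pr=p
T=np.array([.556,.043,.35]);a1=np.arctan2(T[1],T[0]);r0=np.hypot(*p[:2]);r1=np.hypot(*T[:2])
for i in range(1,N+1):
    f=i/N;a=a0+(a1-a0)*f;r=r0+(r1-r0)*f-.18*np.sin(np.pi*f)
    q=np.array([r*np.cos(a),r*np.sin(a),p[2]+(T[2]-p[2])*f]);d=(M.T@(q-pr)).round(3);print(d.tolist(),end=" ");pr=pr+M@d
    if i==18:print()
print(pr)
E
```

```text
[-0.046, 0.036, 0.011] [-0.047, 0.03, 0.012] [-0.048, 0.025, 0.011] [-0.049, 0.021, 0.012] [-0.048, 0.016, 0.011] [-0.048, 0.012, 0.011] [-0.047, 0.008, 0.012] [-0.045, 0.004, 0.011] [-0.044, 0.001, 0.011] [-0.043, -0.001, 0.011] [-0.041, -0.003, 0.012] [-0.039, -0.006, 0.011] [-0.038, -0.007, 0.011] [-0.036, -0.009, 0.011] [-0.035, -0.009, 0.011] [-0.035, -0.011, 0.012] [-0.033, -0.012, 0.011] [-0.033, -0.012, 0.011] 
[-0.032, -0.014, 0.011] [-0.032, -0.015, 0.011] [-0.031, -0.016, 0.011] [-0.032, -0.018, 0.011] [-0.031, -0.02, 0.012] [-0.031, -0.021, 0.011] [-0.031, -0.024, 0.011] [-0.03, -0.026, 0.011] [-0.029, -0.029, 0.011] [-0.027, -0.032, 0.011] [-0.026, -0.034, 0.011] [-0.024, -0.037, 0.011] [-0.021, -0.041, 0.011] [-0.019, -0.043, 0.011] [0.55629897 0.04264942 0.3501412 ]
```

Call:
send_rows(
  series=[
    {"linear": [-0.038,0.024,0.009],"yaw": 0},
    {"linear": [-0.038,0.023,0.009],"yaw": 0},
    {"linear": [-0.038,0.022,0.009],"yaw": 0},
    {"linear": [-0.038,0.022,0.009],"yaw": 0},
    {"linear": [-0.038,0.021,0.01],"yaw": 0},
    {"linear": [-0.046,0.015,0.011],"yaw": 0},
    {"linear": [-0.047,0.012,0.011],"yaw": 0},
    {"linear": [-0.047,0.009,0.012],"yaw": 0},
    {"linear": [-0.046,0.005,0.011],"yaw": 0},
    {"linear": [-0.045,0.001,0.011],"yaw": 0},
    {"linear": [-0.043,-0.001,0.011],"yaw": 0},
    {"linear": [-0.042,-0.003,0.012],"yaw": 0},
    {"linear": [-0.04,-0.006,0.011],"yaw": 0},
    {"linear": [-0.038,-0.007,0.011],"yaw": 0},
    {"linear": [-0.036,-0.009,0.011],"yaw": 0},
    {"linear": [-0.035,-0.009,0.011],"yaw": 0},
    {"linear": [-0.035,-0.011,0.012],"yaw": 0},
    {"linear": [-0.033,-0.012,0.011],"yaw": 0},
    {"linear": [-0.033,-0.012,0.011],"yaw": 0},
  ],
)

```text
clock: 33.15
ee_pos: [0.1563, 0.4074, 0.5069]
ee_rot: [-0.025, 3.13, 0.012]
ft_force: [0.8, 0.5, -2.0]
finger_gap: 0.0118
finger_force: 30.0
```

Call:
send_rows(
  series=[
    {"linear": [-0.032,-0.014,0.011],"yaw": 0},
    {"linear": [-0.032,-0.015,0.011],"yaw": 0},
    {"linear": [-0.031,-0.016,0.011],"yaw": 0},
    {"linear": [-0.032,-0.018,0.011],"yaw": 0},
    {"linear": [-0.031,-0.02,0.012],"yaw": 0},
    {"linear": [-0.031,-0.021,0.011],"yaw": 0},
    {"linear": [-0.031,-0.024,0.011],"yaw": 0},
    {"linear": [-0.03,-0.026,0.011],"yaw": 0},
    {"linear": [-0.029,-0.029,0.011],"yaw": 0},
    {"linear": [-0.027,-0.032,0.011],"yaw": 0},
    {"linear": [-0.026,-0.034,0.011],"yaw": 0},
    {"linear": [-0.024,-0.037,0.011],"yaw": 0},
    {"linear": [-0.021,-0.041,0.011],"yaw": 0},
    {"linear": [-0.019,-0.043,0.011],"yaw": 0},
    {"linear": [0,0,0],"yaw": 0},
    {"linear": [0,0,0],"yaw": 0},
  ],
)

```text
clock: 34.75
ee_pos: [0.5593, 0.0435, 0.3536]
ee_rot: [-0.021, 3.131, 0.006]
ft_force: [-0.0, 0.4, -1.1]
finger_gap: 0.0116
finger_force: 30.0
```

```bash
python3 st2.py
```

```text
[ 0.031 -0.017  1.653  0.004  1.494 -1.553] 34.75 [0.5593 0.0435 0.3536] gap 0.0116 F [-0.   0.4 -1.1]
[[-1.    -0.013  0.011]
 [-0.013  1.     0.004]
 [-0.011  0.004 -1.   ]] tilt 0.012 az 0.34
```

Call:
send_rows(
  series=[
    {"linear": [0.003,0,0.044],"yaw": 0},
    {"linear": [0,0,0.044],"yaw": 0},
    {"linear": [0,0,0.044],"yaw": 0},
    {"linear": [0,0,0.044],"yaw": 0},
    {"linear": [0,0,0.044],"yaw": 0},
    {"linear": [0,0,0.044],"yaw": 0},
    {"linear": [0,0,0],"yaw": 0},
    {"linear": [0,0,0],"yaw": 0},
  ],
)

```text
clock: 35.55
ee_pos: [0.558, 0.0464, 0.0897]
ee_rot: [-0.028, 3.132, 0.005]
ft_force: [0.3, 0.7, -1.1]
finger_gap: 0.012
finger_force: 30.0
```

```bash
python3 st2.py; python3 - <<'E'
from h import *
p=np.array(manip.observe()["ee_pos"])
s=manip.capture("side");x0,y0=240,150
im=cv2.convertScaleAbs(cv2.resize(np.ascontiguousarray(s["pixels"][y0:y0+85,x0:x0+120,::-1]),None,fx=6,fy=6,interpolation=2),alpha=1.4,beta=15)
for dz in(0,-.027):
    u=proj(s,p+[0,0,dz]);print(np.round(u,1));cv2.circle(im,(int((u[0]-x0+.5)*6),int((u[1]-y0+.5)*6)),3,(0,0,255),-1)
cv2.imwrite("pics/c6.png",im)
E
```

```text
[ 0.036  0.145  1.976  0.004  1.011 -1.554] 35.55 [0.558  0.0464 0.0897] gap 0.012 F [ 0.3  0.7 -1.1]
[[-1.    -0.018  0.009]
 [-0.018  1.     0.003]
 [-0.01   0.003 -1.   ]] tilt 0.01 az 0.35
[294.  180.5]
[294.1 189.9]
```

View pics/c6.png

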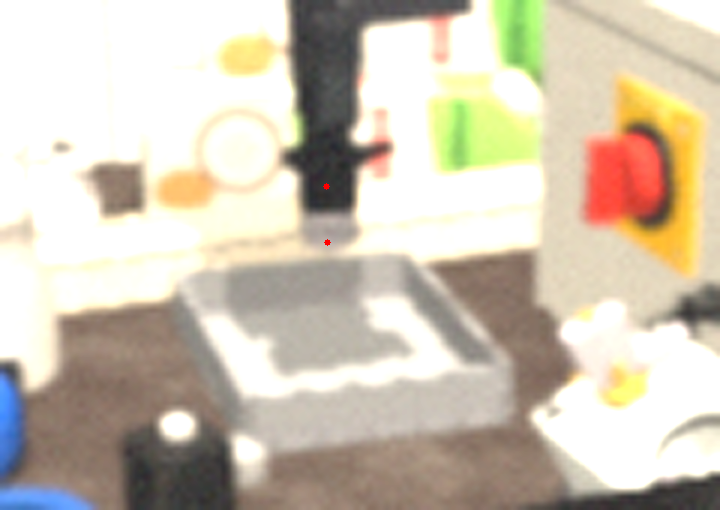

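The cap hangs upright over the tray's middle, its steel foot at px (294,190), matching the 27 mm estimate. The tap is still open and the housing seated. Lowering.

Call:
send_rows(
  series=[
    {"linear": [0,0,0.02],"yaw": 0},
    {"linear": [0,0,0.018],"yaw": 0},
    {"linear": [0,0,0.01],"yaw": 0},
    {"linear": [0,0,0.005],"yaw": 0},
    {"linear": [0,0,0.001],"yaw": 0},
    {"linear": [0,0,0],"yaw": 0},
    {"linear": [0,0,0],"yaw": 0},
  ],
)

```text
clock: 36.3
ee_pos: [0.5589, 0.0453, 0.0355]
ee_rot: [-0.026, 3.131, 0.005]
ft_force: [0.3, 0.2, -0.9]
finger_gap: 0.0119
finger_force: 30.0
```

Call:
send_rows(
  series=[
    {"linear": [0,0,0.001],"yaw": 0},
    {"linear": [0,0,0.001],"yaw": 0},
    {"linear": [0,0,0],"yaw": 0},
  ],
)

```text
clock: 36.6
ee_pos: [0.5579, 0.0453, 0.0324]
ee_rot: [-0.026, 3.133, 0.005]
ft_force: [-0.7, 0.6, -1.2]
finger_gap: 0.0117
finger_force: 30.0
```

Call:
send_rows(
  series=[
    {"linear": [0,0,0.001],"yaw": 0},
    {"linear": [0,0,0.001],"yaw": 0},
    {"linear": [0,0,0],"yaw": 0},
  ],
)

```text
clock: 36.9
ee_pos: [0.558, 0.0453, 0.0302]
ee_rot: [-0.026, 3.133, 0.005]
ft_force: [0.1, -0.8, -0.9]
finger_gap: 0.0121
finger_force: 30.0
```

Call:
send_rows(
  series=[
    {"linear": [0,0,0.001],"yaw": 0},
    {"linear": [0,0,0.001],"yaw": 0},
    {"linear": [0,0,0],"yaw": 0},
  ],
)

```text
clock: 37.2
ee_pos: [0.5589, 0.0453, 0.0299]
ee_rot: [-0.026, 3.131, 0.005]
ft_force: [-2.7, -0.6, 6.8]
finger_gap: 0.0114
finger_force: 30.0
```

Call:
send_rows(
  series=[
    {"linear": [0,0,0.001],"yaw": 0},
    {"linear": [0,0,0],"yaw": 0},
  ],
)

```text
clock: 37.4
ee_pos: [0.5597, 0.0453, 0.0297]
ee_rot: [-0.026, 3.13, 0.005]
ft_force: [-2.5, -0.1, 10.2]
finger_gap: 0.0114
finger_force: 30.1
```

Call:
send_rows(
  series=[
    {"linear": [0,0,-0.001],"yaw": 0},
    {"linear": [0,0,0],"yaw": 0},
  ],
)

```text
clock: 37.6
ee_pos: [0.5595, 0.0453, 0.0298]
ee_rot: [-0.026, 3.13, 0.005]
ft_force: [-1.0, -0.4, 6.3]
finger_gap: 0.0119
finger_force: 30.1
```

Call:
send_rows(
  series=[
    {"linear": [0,0,0],"yaw": 0},
    {"linear": [0,0,0],"yaw": 0},
    {"linear": [0,0,0],"yaw": 0},
    {"linear": [0,0,0],"yaw": 0},
    {"linear": [0,0,-0.01],"yaw": 0},
    {"linear": [0,0,-0.03],"yaw": 0},
    {"linear": [0,0,-0.04],"yaw": 0},
    {"linear": [0,0,-0.04],"yaw": 0},
    {"linear": [0,0,0],"yaw": 0},
    {"linear": [0,0,0],"yaw": 0},
  ],
  jaw=0.35,
)

```text
clock: 38.6
ee_pos: [0.5582, 0.045, 0.1505]
ee_rot: [-0.026, 3.129, 0.005]
ft_force: [0.8, 0.5, -0.4]
finger_gap: 0.0312
finger_force: 0.0
```

```bash
python3 - <<'E'
from h import *
s=manip.capture("side");x0,y0=240,150
im=cv2.convertScaleAbs(cv2.resize(np.ascontiguousarray(s["pixels"][y0:y0+85,x0:x0+120,::-1]),None,fx=6,fy=6,interpolation=2),alpha=1.4,beta=15)
cv2.imwrite("pics/c7.png",im)
E
```

```text
(no output)
```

View pics/c7.png

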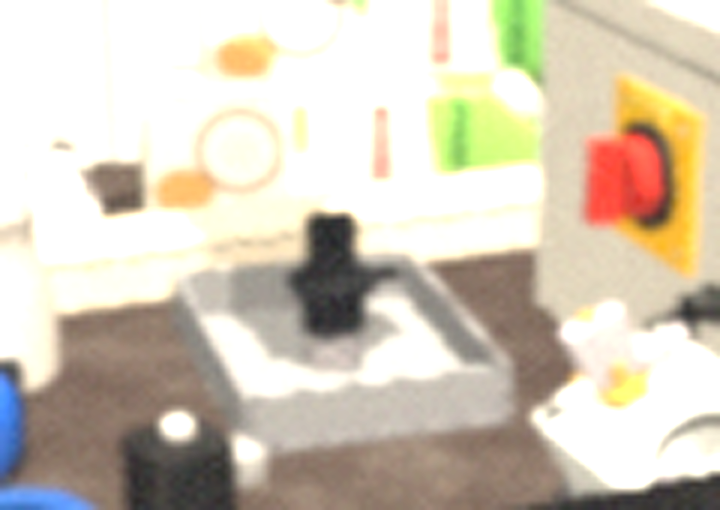

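The cap stands upright in the tray at px (295,200), clear of the gripper. The tap is open at (343,208) and the housing is seated.

```bash
python3 -c "
from plant import manip
print(manip.job_done())"
```

```text
the job is handed in; nothing more can be done
None
```

The job is handed in: in the last picture the cap stands upright in the tray, the tap is open, the housing is seated and the arm is clear; the arm went nowhere near the pump and only passed high above the valve, and no verdict was returned.

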